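# Lock the compression platen in its mount with the cross bar

## Task

Lock the lower compression platen in its mount: push the ball-ended lever round until the slot across the flange lines up with the flat locking bar, then push the bar by its end plate straight through the flange and the keeper beyond, until it is fully home. Only push with the fingers: do not grip the ball or the plate. Keep the specimen standing on the platen, and leave everything else on the bench where it is.

Things in the scene. Friction and masses are not known exactly. Their poses are not given: they have to be found in the camera images.
- mount: the fixed platen mount, a grey base plate 190 mm (its x) by 240 mm (its y), 12 mm thick, on the bench. Origin on the bench surface under the platen's vertical axis, z up. The bar slides along the line x = 0 of this frame, towards -y. Bar guide at y = 80 to 125 mm, keeper (a bridge the bar passes under) at y = -82 to -102 mm, both 61 mm wide in x, 54 mm tall with their screws
- platen_top (a point): centre of the top of the round platen, 104 mm in diameter, 57 mm above the bench. Under it is the locking flange, a steel disc 150 mm in diameter, 20 to 45 mm above the bench, with a slot 32 mm wide and 18 mm deep right across its top face; the platen sits on it and bridges the slot
- flange (a joint): angle of flange, platen and lever about the mount's z, rad, counter-clockwise from above. 0 = slot in line with the bar; starts at 0.45 to 1.2, so the lever goes clockwise; limits -0.45 and 1.35. Stays where left: friction 0.35 N m, about 2.5 N at the ball, plus slight drag. The rim stops the bar unless within about 0.1 rad of 0; the tapered nose draws a small error straight
- lever_ball (a point): centre of the black ball knob, 32 mm in diameter, on the end of the flange's lever: 140 mm from the mount's axis, 60 mm above the bench. At x = 115 mm, y = -80 mm of the mount's frame when the slot is lined up. The lever is a 10 mm rod rising from the flange rim, 34 mm above the bench, to the ball
- slot_mouth (a point): middle of the slot's open end at the flange rim, the end that has to face the bar: 75 mm from the axis, 36 mm above the bench; at x = 0, y = 75 mm of the mount's frame when lined up
- lock_bar (a joint): how far the bar is pushed in, m: 0 = drawn right back, 0.194 = fully home (end plate against the guide, nose 10 mm out beyond the keeper). Starts between 0 and 0.005. Slides with about 3 N of friction plus slight drag, and stays where it is left
- bar_plate (a point): centre of the bar's upright end plate, to be pushed on its outer face (+y of the mount's frame): 50 mm wide, 8 mm thick along the bar, 20 to 64 mm above the bench; this point is 42 mm up, at y = 323 mm of the mount's frame when drawn back and y = 129 mm when home. The bar is dark steel, 26 mm wide, 15 mm high, 28 to 43 mm above the bench
- bar_nose (a point): tip of the bar's nose, which tapers from 26 to 16 mm over its last 10 mm; 35.5 mm above the bench; at y = 82 mm of the mount's frame when drawn back (just inside the guide), y = -112 mm when home
- specimen: aluminium compression specimen, cylinder 32 mm in diameter, 28 mm tall, standing loose on the middle of the platen, its top 85 mm above the bench; it turns with the platen. Origin at the centre of its underside
- spare_specimen: spare compression specimen, plain aluminium cylinder 32 mm diameter, 28 mm tall, standing on the bench beside the mount; origin at the centre of its underside
- jaw_insert: serrated steel jaw insert, 50 x 18 x 36 mm, standing on the bench beside the bar; origin at the centre of its underside
- flat_specimen: flat aluminium dog-bone specimen, 142 x 20 x 5 mm, lying on the bench; origin at the centre of its underside
- hex_key: L-shaped dark steel hex key, long arm 105 mm along its x, short arm 35 mm along its y, 10 mm thick, lying; origin at the bend, on the bench
- caliper: digital caliper, 220 mm long along its x, 75 mm over the jaws, 14 mm thick, lying on the bench; origin under the middle of its beam
- clevis_pin: steel clevis pin standing on end, 24 mm diameter, 79 mm tall with a 36 mm head on top; origin at the centre of its underside
Mind the look-alikes: they are no part of the job. Leave any brown or yellow look-alike of the specimen alone.

How it is judged:
On the way:
1. the slot is lined up with the bar while the bar is still drawn back (value of joint flange between -0.16 and 0.16 rad and value of joint lock_bar below 0.03 m), for 0.1 s.
At the end, for the whole second after the job is handed in: The bar is through the flange and keeper and home to within 10 mm (lock_bar above 0.184 m), so the flange stands within 0.1 rad of lined up; the specimen stands upright on the platen, still within 15 mm of its centre; everything is at rest (value of joint lock_bar above 0.184 m and value of joint flange between -0.1 and 0.1 rad and velocity of joint lock_bar below 0.01 m/s and linear speed of specimen below 0.02 m/s and horizontal distance between specimen and platen_top below 0.015 m and z of specimen in the frame of mount between 0.05 and 0.065 m and angle between specimen's own z axis and vertical below 0.15 rad); the robot touches nothing.
It fails at once if the specimen is lifted, tipped or pushed off the middle of the platen (not (horizontal distance between specimen and platen_top below 0.02 m and z of specimen in the frame of mount between 0.045 and 0.07 m and angle between specimen's own z axis and vertical below 0.3 rad)).
It fails at once if the ball is gripped between the fingers instead of pushed (distance between the grasp point and lever_ball below 0.016 m and contact force between the fingers and flange above 1 N).
It fails at once if the bar's end plate is gripped between the fingers instead of pushed (y of the grasp point in the frame of bar_plate between -0.009 and 0.009 m and x of the grasp point in the frame of bar_plate between -0.025 and 0.025 m and z of the grasp point in the frame of bar_plate below 0.028 m and contact force between the fingers and lock_bar above 1 N).
It fails at once if another thing on the bench is moved more than 30 mm or lifted (distance of any of spare_specimen, jaw_insert, flat_specimen, hex_key, caliper, clevis_pin from where it was at the start of the episode above 0.03 m).
It also fails if it takes over 64 s, if anything falls off the work surface, if the arm or the gripper's body presses on something with over 40 N, if the wrist force passes 120 N, or if a joint passes its speed limit or range.

## Robot

A 7-joint arm with a two-finger parallel gripper is mounted at the origin on the work surface. World frame = base frame: x ahead of the robot, y to its left, z up, the work surface at z = 0. Lengths are in m, angles in rad, forces in N, time in s.
With the tool pointing down it reaches from about 0.375 to 0.925 m from the base axis. Payload 3.1 kg.
Tool frame: the origin (TCP) lies midway between the tips of the shut fingers; the grasp point (between the pads) lies 19 mm behind it; z points along the fingers, y is the direction in which the jaws open and shut (so a half turn about z gives the same grasp; the last joint's range is limited). The gripper opens to 85 mm and grips with 20 to 120 N. Pads are 22 mm wide; open, the fingers measure 114 mm over their backs; the gripper's body (76 mm by 85 mm) begins 54 mm behind the grasp point. The pads swing forward as they close: fully open they stand 13 mm farther back than shut.
Start: joints at [1.032, 0.383, 0.044, 1.598, -0.018, 1.161, -0.05], TCP at [0.277, -0.588, 0.231] pointing down, gripper open.
Joint ranges: [-2.61, 2.61], [-0.41, 2.15], [-1.48, 1.57], [0, 2.5], [-1.57, 4.71], [0.05, 1.97], [-2.85, 2.85]. Speed limits (rad/s): [2.79, 2.79, 3.14, 3.14, 3.14, 3.14, 3.14].

## Interface

Orientations are given as a rotation vector (axis times angle).
In Python, from station import sense, optics, robot, nets gives the robot as it stands.
- The arm moves only by the tool step_arm, never from a script. Its argument "steps" is a list of rows, each a list of 7 numbers: the turn, a rotation vector about the tool's x, y, z in rad, then the shift along the tool's x, y, z in cm, then the finger opening in cm, from 0 to 8.54. In form: [[rx, ry, rz, dx, dy, dz, grip], ...]. A call has 1 to 20 rows; each row shifts and turns the commanded pose from where the row before left it, along the tool's axes as they then stand; what a row does not reach is not made up. A row lasts 1/8 s, in which the tool goes at most 62.5 mm and 10.7 degrees, less where a joint would pass 70% of its speed; a pose out of reach is approached as far as the arm can. A call is refused whole if a number of a shift passes 6.25 or a number of a turn 0.188, either way. A call with a gripper value outside its range is refused whole. The fingers move at their own pace and stop on an object; the grip force is fixed at half the most. Time passes only in rows, so rows that do not move let the fingers close. It gives the time, the measured TCP pose, the force and the opening at its end, in the units of the state.
- sense(): the state, without advancing time (a new reading comes with each control period).
- optics.snapshot(name): name is "scene" or "side" or "wrist"; returns the picture (480x640x3 uint8, blue, green, red); there is no depth.
- optics.camera_model(name): a dict with "mtx" (3x3 intrinsics, pixels), "R" (3x3) and "t" (3): a world point X has camera coordinates R X + t. Camera axes: x right, y down, z forward; pixel columns grow to the right and rows downward; lengths in m; the calibration is good to about 2 mm. A picture is of the moment at which its call begins: read the wrist's pose just before it. camera_model takes no time and is no camera call; for the wrist camera it gives the pose at the moment of the call.
- robot.close_job(): hands the job in, once; it reports no verdict.
Trained networks look in the newest picture that a camera, given by its name, has taken for a name from the list of things; names that differ only in an ending like _2 or _b are one class to them, and where a whole thing is asked for, a point or a joint stands for the part that bears it (a point fixed in the world has none). Each returns a list of dicts, best first, with "score" (0 to 1); they miss things now and then, are a little off and sometimes report something else, mostly with a low value. They report only what shows in the picture. A call takes as long as a camera call. They do not tell look-alikes from the thing itself.
- nets.boxes_of(camera, thing): "bbox" ([left, top, width, height] in pixels, round what is visible of it).
- nets.silhouettes(camera, thing): "region" (480x640 bool, what is visible of it) and "bbox" ([left, top, width, height] in pixels, round what is visible of it).
- nets.landmark_of(camera, thing): "xy" ([column, row] in pixels: a listed point, or the origin of a listed thing).
The state is a dict: "time": time; "q": joint angles; "qvel": joint speeds; "joint_torque": joint torques, N m; "tcp_pos": TCP position; "orientation": TCP orientation; "wrist_force": force on the tool from outside, world axes, zero at the start; "wrist_torque": the same for the moment, N m; "grip_width": finger opening in m.
Only numpy, scipy, OpenCV 4.12 (cv2) and the standard library are available. Lean on these libraries where they do the work, as an engineer would, in place of code of your own. Each camera call takes 0.05 s, during which the arm holds its last target.

## Working session

There is one attempt and no reset: what is moved stays moved. The work goes in short steps, Python scripts to look and compute and a tool call to move; the robot and the scene stay as the last step left them, time stands still between calls to the robot, and variables do not carry over. Pictures are saved under pics/ and viewed, and the job is handed in when it is done.

Besides the shell and the picture viewer there is one more tool, called by a JSON object that holds its "name" and its "arguments". step_arm: Moves the arm, as the interface text tells. Its arguments: {"type":"object","properties":{"steps":{"type":"array"}},"required":["steps"]}

```bash
mkdir -p pics
python3 - <<'E'
from station import sense, optics, robot, nets
import cv2
s=sense(); print(s['time'],s['tcp_pos'],s['orientation'],s['grip_width'])
for n in ["scene","side"]:
    im=optics.snapshot(n); cv2.imwrite(f"pics/{n}0.png",im)
    m=optics.camera_model(n); print(n,m)
    for p in ["platen_top","lever_ball","slot_mouth","bar_plate","bar_nose","mount","specimen"]:
        print(p,[(round(d['score'],2),[round(float(v)) for v in d['xy']]) for d in nets.landmark_of(n,p)[:3]])
print(sense()['time'])
E
```

```text
0.0 [ 0.27687943 -0.58701688  0.22987495] [-3.06310091e+00 -6.86299339e-01  1.14591070e-03] 0.08566143905049244
scene {'mtx': array([[454.15566619,   0.        , 321.73606101],
       [  0.        , 454.15566619, 240.43660125],
       [  0.        ,   0.        ,   1.        ]]), 'R': array([[ 0.87099416,  0.49086483, -0.0205158 ],
       [ 0.31913357, -0.59703445, -0.73600519],
       [-0.3735277 ,  0.63450894, -0.67666496]]), 't': array([-0.41242352, -0.18731288,  1.05958919])}
platen_top [(0.73, [415, 234]), (0.62, [286, 254])]
lever_ball [(0.92, [345, 303])]
slot_mouth [(0.62, [304, 233])]
bar_plate [(0.79, [404, 179])]
bar_nose [(0.6, [323, 237])]
mount [(0.6, [289, 278])]
specimen [(0.95, [368, 382]), (0.67, [307, 405]), (0.57, [397, 354])]
side {'mtx': array([[603.68745195,   0.        , 311.6023696 ],
       [  0.        , 603.68745195, 243.95335874],
       [  0.        ,   0.        ,   1.        ]]), 'R': array([[-0.95290009, -0.30326316, -0.0035869 ],
       [-0.20764277,  0.66097495, -0.72110789],
       [ 0.22105631, -0.68639899, -0.6928135 ]]), 't': array([0.50541943, 0.23643978, 0.91752864])}
platen_top [(0.94, [353, 240])]
lever_ball [(0.85, [297, 202])]
slot_mouth [(0.74, [439, 265]), (0.67, [351, 278])]
bar_plate [(0.7, [253, 367])]
bar_nose [(0.71, [384, 200])]
mount [(0.62, [347, 260])]
specimen [(0.84, [276, 202]), (0.81, [351, 239]), (0.71, [241, 320])]
0.8
```

View pics/scene0.png

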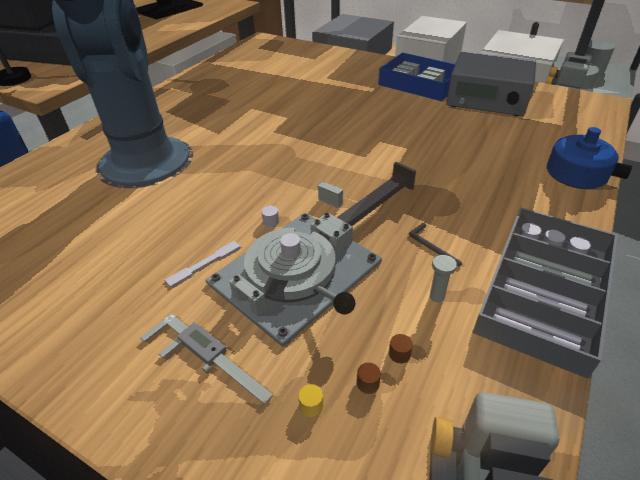

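View pics/side0.png

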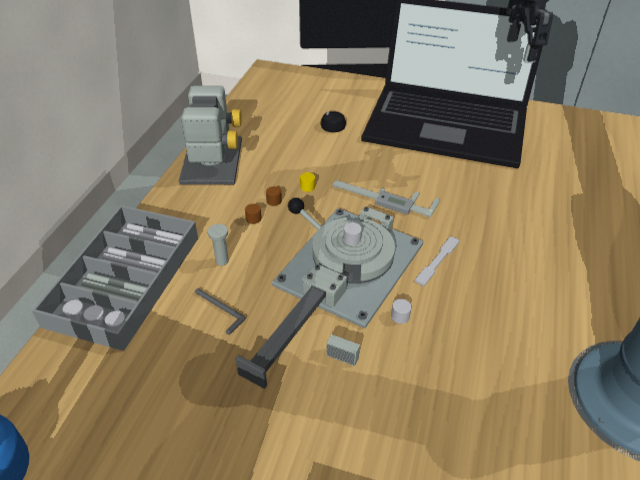

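```bash
cat > h.py <<'E'
import numpy as np
from station import sense, optics, robot, nets
def ray(n,px,z):
    m=optics.camera_model(n); K,R,t=m['mtx'],m['R'],m['t']
    d=R.T@np.linalg.inv(K)@np.array([px[0],px[1],1.]); c=-R.T@t
    return (c+d*(z-c[2])/d[2])
def proj(n,X):
    m=optics.camera_model(n); p=m['mtx']@(m['R']@np.asarray(X,float)+m['t']); return p[:2]/p[2]
E
python3 - <<'E'
from h import *
import cv2
for l,a,b,z in [("ball",(344,303),(297,206),.06),("spectop",(289,239),(353,229),.085),("platetopctr",(404,168),(252,364),.064),
 ("c1",(207,282),(422,240),.012),("c2",(284,339),(341,210),.012),("c3",(381,262),(275,282),.012),("c4",None,(365,325),.012)]:
    for n,p in(("scene",a),("side",b)):
        if p: print(l,n,ray(n,p,z).round(4))
for n in("scene","side"):
    im=cv2.imread(f"pics/{n}0.png")
    c=im[150:350,200:420] if n=="scene" else im[180:400,220:440]
    cv2.imwrite(f"pics/{n}crop.png",cv2.resize(c,None,fx=2.7,fy=2.7,interpolation=cv2.INTER_CUBIC))
E
```

```text
ball scene [ 0.6267 -0.2039  0.06  ]
ball side [ 0.625  -0.2058  0.06  ]
spectop scene [ 0.4991 -0.1479  0.085 ]
spectop side [ 0.5001 -0.148   0.085 ]
platetopctr scene [0.5748 0.155  0.064 ]
platetopctr side [0.5716 0.1595 0.064 ]
c1 scene [ 0.388 -0.237  0.012]
c1 side [ 0.3835 -0.2356  0.012 ]
c2 scene [ 0.5627 -0.271   0.012 ]
c2 side [ 0.5552 -0.274   0.012 ]
c3 scene [ 0.6234 -0.0575  0.012 ]
c3 side [ 0.6145 -0.0487  0.012 ]
c4 side [ 0.4376 -0.0025  0.012 ]
```

View pics/scenecrop.png

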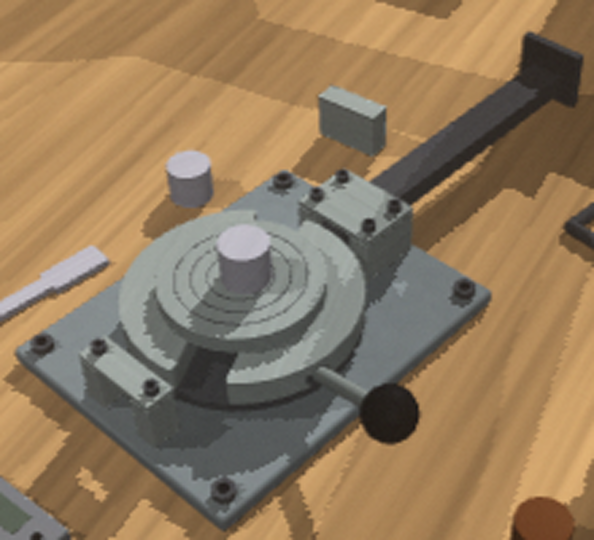

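View pics/sidecrop.png

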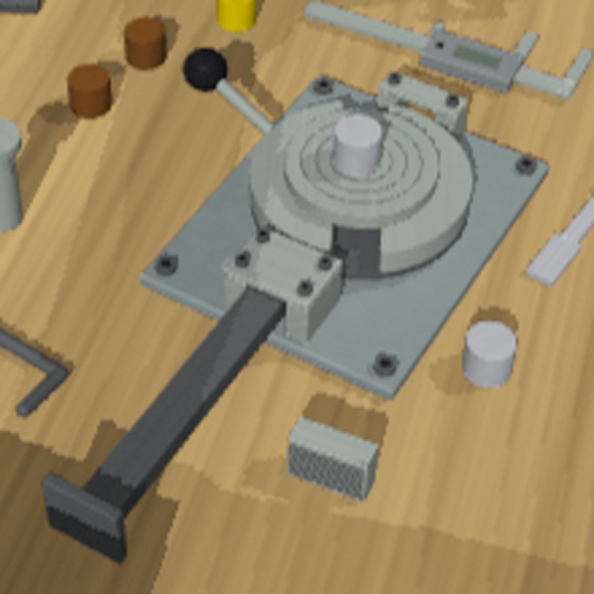

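```bash
cat >> h.py <<'E'
from scipy.spatial.transform import Rotation as Ro
def to(xyz):
    s=sense(); R=Ro.from_rotvec(s['orientation']).as_matrix()
    print('t',s['time'],'tcp',s['tcp_pos'].round(4),'xang',np.degrees(np.arctan2(R[1,0],R[0,0])).round(2),'zax',R[:,2].round(3),'grip',round(s['grip_width'],4),'F',np.round(s['wrist_force'],1))
    print('delta cm tool',(100*R.T@(np.array(xyz)-s['tcp_pos'])).round(2))
E
python3 - <<'E'
from h import *
print('pin head',ray('scene',(445,263),.079),ray('side',(219,231),.079)); to((.6445,-.164,.2))
print('jaw',ray('side',(343,358),0),'hexkey bend',ray('side',(236,330),0),'plate px check', proj('scene',(.499+.319*np.cos(np.radians(76.5)),-.148+.319*np.sin(np.radians(76.5)),.064)),proj('side',(.499+.319*np.cos(np.radians(76.5)),-.148+.319*np.sin(np.radians(76.5)),.064)))
E
```

```text
pin head [ 0.73183089 -0.07686035  0.079     ] [ 0.72823096 -0.077722    0.079     ]
t 0.8 tcp [ 0.2774 -0.5879  0.2313] xang 25.26 zax [ 0. -0. -1.] grip 0.0853 F [ 0.2 -0.1 -0. ]
delta cm tool [ 51.29 -22.67   3.13]
jaw [0.45676455 0.0642709  0.        ] hexkey bend [ 6.43698240e-01  6.36276447e-02 -1.11022302e-16] plate px check [404.72155067 166.04683225] [250.15307224 365.15715848]
```

{"name": "step_arm", "arguments": {"steps": [[0,0,-0.174,0,0,0,0],[0,0,-0.174,0,0,0,0],[0,0,-0.174,0,0,0,0],[0,0,-0.174,0,0,0,0],[0,0,0,0,0,0,0],[0,0,0,0,0,0,0]]}}

```text
time: 1.55
tcp_pos: [0.2773, -0.5879, 0.2313]
orientation: [2.65, 1.688, 0.0]
wrist_force: [-0.4, 0.4, -0.0]
grip_width: 0.0001
```

Run:
```python
from h import *
to((.6445,-.164,.2))
```

```text
t 1.55 tcp [ 0.2773 -0.5879  0.2313] xang 64.99 zax [ 0. -0. -1.] grip 0.0001 F [-0.4  0.4 -0. ]
delta cm tool [53.94 15.35  3.13]
```

{"name": "step_arm", "arguments": {"steps": [[0,0,0,5.4,1.5,0,0],[0,0,0,5.4,1.5,0,0],[0,0,0,5.4,1.5,0,0],[0,0,0,5.4,1.5,0,0],[0,0,0,5.4,1.5,0.5,0],[0,0,0,5.4,1.5,0.5,0],[0,0,0,5.4,1.5,0.5,0],[0,0,0,5.4,1.5,0.5,0],[0,0,0,5.4,1.5,0.5,0],[0,0,0,5.4,1.8,0.5,0],[0,0,0,0,0,0,0],[0,0,0,0,0,0,0]]}}

```text
time: 3.05
tcp_pos: [0.6431, -0.1623, 0.201]
orientation: [2.648, 1.691, -0.002]
wrist_force: [-0.7, -0.0, 0.2]
grip_width: -0.0001
```

Run:
```python
from h import *
import cv2
to((.6445,-.164,.046))
for n in("scene","wrist"): cv2.imwrite(f"pics/{n}1.png",optics.snapshot(n))
for n in("scene","side"): print(proj(n,sense()['tcp_pos']))
d=nets.landmark_of("wrist","lever_ball")
print([(x['score'],ray('wrist',x['xy'],.06)) for x in d])
```

```text
t 3.05 tcp [ 0.6431 -0.1623  0.201 ] xang 65.12 zax [-0.001 -0.001 -1.   ] grip -0.0001 F [-0.7 -0.   0.2]
delta cm tool [-0.08  0.2  15.5 ]
[370.44568136 215.26808886]
[278.02799501 155.80461465]
[(0.55, array([ 0.62375888, -0.20565254,  0.06      ]))]
```

View pics/scene1.png

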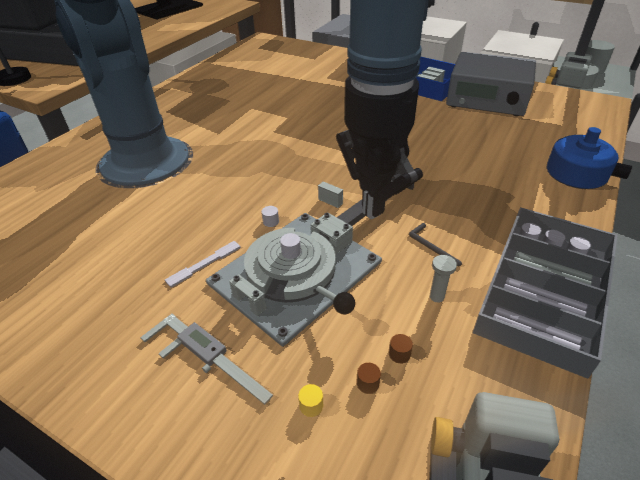

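View pics/wrist1.png

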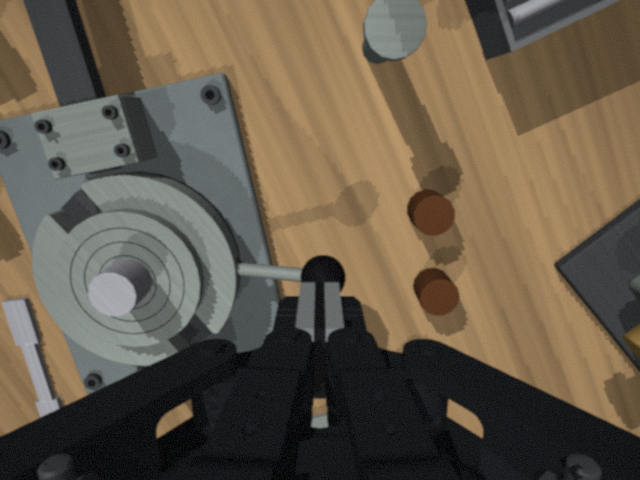

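{"name": "step_arm", "arguments": {"steps": [[0,0,0,0,0.1,4,0],[0,0,0,0,0.1,4,0],[0,0,0,0,0,4,0],[0,0,0,0,0,2,0],[0,0,0,0,0,1.5,0],[0,0,0,0,0,0,0],[0,0,0,0,0,0,0]]}}

```text
time: 4.08
tcp_pos: [0.6464, -0.1634, 0.0479]
orientation: [2.646, 1.69, 0.003]
wrist_force: [0.6, 0.1, -0.1]
grip_width: 0.0001
```

Run:
```python
from h import *
import cv2
M=np.array([.4995,-.148])
for a in (-24.3,-30,-36,-42,-48.3,-50):
    a=np.radians(a); e=np.array([np.cos(a),np.sin(a)]); t=np.array([np.sin(a),-np.cos(a)])
    print(np.degrees(a).round(1), (M+.14*e-.027*t).round(4))
to((*(M+.14*np.array([np.cos(np.radians(-24.3)),np.sin(np.radians(-24.3))])+.027*np.array([.411,.911])),.046))
cv2.imwrite("pics/scene2.png",optics.snapshot("scene")[140:360,220:500])
```

```text
-24.3 [ 0.6382 -0.181 ]
-30.0 [ 0.6342 -0.1946]
-36.0 [ 0.6286 -0.2084]
-42.0 [ 0.6216 -0.2216]
-48.3 [ 0.6128 -0.2346]
-50.0 [ 0.6102 -0.2379]
t 4.075 tcp [ 0.6464 -0.1634  0.0479] xang 65.12 zax [ 0.003 -0.001 -1.   ] grip 0.0001 F [ 0.6  0.1 -0.1]
delta cm tool [-1.95 -0.01  0.19]
```

View pics/scene2.png

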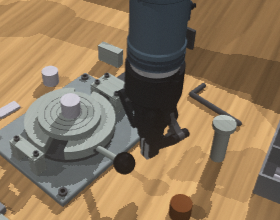

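{"name": "step_arm", "arguments": {"steps": [[0,0,0,-0.8,0,0.1,0],[0,0,0,-0.6,0,0.1,0],[0,0,0,-0.5,0,0,0],[0,0,0.052,-0.73,0.13,0,0],[0,0,0.052,-0.73,0.13,0,0],[0,0,0.052,-0.73,0.13,0,0],[0,0,0.052,-0.73,0.13,0,0],[0,0,0.052,-0.73,0.13,0,0],[0,0,0,0,0,0,0],[0,0,0,0,0,0,0]]}}

```text
time: 5.38
tcp_pos: [0.6221, -0.2163, 0.0439]
orientation: [-2.845, -1.332, 0.006]
wrist_force: [-0.4, 0.2, -0.1]
grip_width: 0.0001
```

Run:
```python
from h import *
import cv2
for n in("scene","side"):
    im=optics.snapshot(n); cv2.imwrite(f"pics/{n}3.png",cv2.resize(im[180:360,200:420] if n=="scene" else im[150:330,240:460],None,fx=2.7,fy=2.7,interpolation=cv2.INTER_CUBIC))
    for p in("lever_ball","slot_mouth"):
        print(n,p,[(x['score'],x['xy'],ray(n,x['xy'],.06 if p[0]=='l' else .036)) for x in nets.landmark_of(n,p)])
to((.6128,-.2346,.046))
```

```text
scene lever_ball [(0.23, [311.7, 234.9], array([ 0.51119941, -0.09882529,  0.06      ]))]
scene slot_mouth [(0.73, [315.3, 234.1], array([ 0.5014812 , -0.07130299,  0.036     ]))]
side lever_ball [(0.84, [314.3, 196.0], array([ 0.60244893, -0.24443646,  0.06      ])), (0.67, [238.7, 318.4], array([0.62516492, 0.08275416, 0.06      ])), (0.49, [340.1, 275.6], array([ 0.49696098, -0.05495926,  0.06      ]))]
side slot_mouth [(0.86, [340.9, 275.3], array([ 0.50124493, -0.07794629,  0.036     ]))]
t 5.675 tcp [ 0.6235 -0.215   0.0441] xang 50.24 zax [-0.001 -0.    -1.   ] grip -0.0 F [-0.7 -0.2  0.6]
delta cm tool [-2.19  0.43 -0.19]
```

View pics/scene3.png

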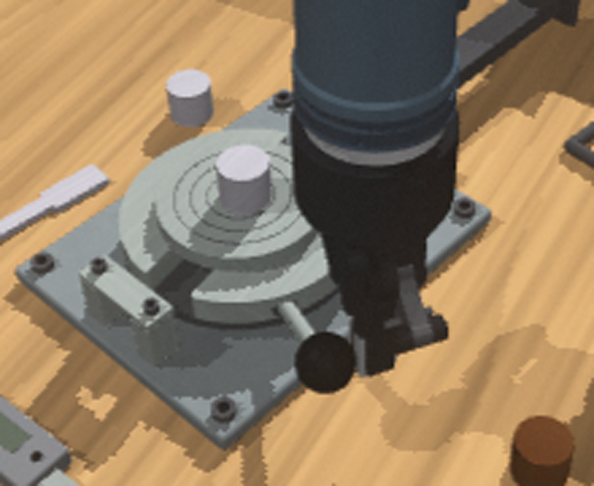

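View pics/side3.png

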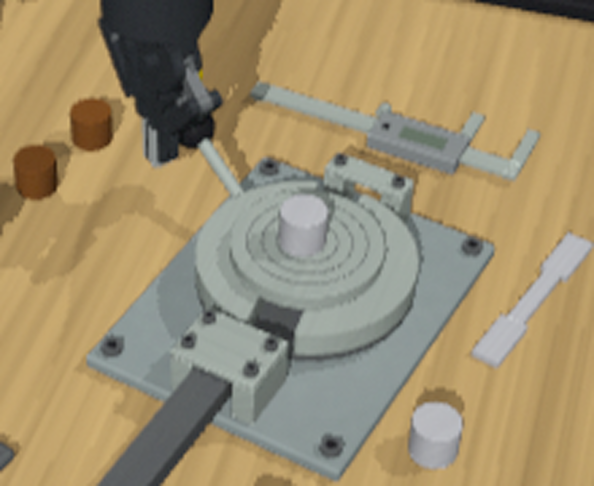

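Run:
```python
from h import *
M=np.array([.4995,-.148])
b=ray('scene',(320.4,314),.06)[:2]; print(b,np.linalg.norm(b-M),np.degrees(np.arctan2(*(b-M)[::-1])))
b=np.array(ray('side',(240+200/2.7,150+128/2.7),.06)[:2]); print(b,np.linalg.norm(b-M),np.degrees(np.arctan2(*(b-M)[::-1])))
```

```text
[ 0.60662309 -0.23753674] 0.13961441419757184 -39.88990507144366
[ 0.60157551 -0.24019779] 0.13754941601642318 -42.089333186055775
```

{"name": "step_arm", "arguments": {"steps": [[0,0,0.052,-0.73,0.13,0,0],[0,0,0.052,-0.73,0.13,0,0],[0,0,0.052,-0.7,0.13,0,0],[0,0,0,0,0,0,0],[0,0,0,0,0,0,0]]}}

```text
time: 6.3
tcp_pos: [0.6113, -0.2349, 0.0443]
orientation: [2.939, 1.106, -0.003]
wrist_force: [0.3, -0.2, 0.4]
grip_width: 0.0001
```

Run:
```python
from h import *
import cv2
for n in("scene","side"):
    im=optics.snapshot(n); cv2.imwrite(f"pics/{n}4.png",cv2.resize(im[180:360,200:420] if n=="scene" else im[180:330,260:440],None,fx=2.7 if n=="scene" else 4,fy=2.7 if n=="scene" else 4,interpolation=cv2.INTER_CUBIC))
    for p in("lever_ball","slot_mouth"):
        print(n,p,[(x['score'],x['xy'],ray(n,x['xy'],.06 if p[0]=='l' else .036)) for x in nets.landmark_of(n,p)])
to((.6128,-.2346,.046))
```

```text
scene lever_ball [(0.81, [304.6, 318.4], array([ 0.59096774, -0.254842  ,  0.06      ])), (0.16, [399.7, 177.2], array([0.57749299, 0.12713713, 0.06      ]))]
scene slot_mouth []
side lever_ball [(0.67, [319.1, 193.9], array([ 0.59542592, -0.25341498,  0.06      ]))]
side slot_mouth [(0.72, [334.5, 272.5], array([ 0.51380071, -0.08106653,  0.036     ])), (0.66, [249.6, 371.1], array([0.57949942, 0.1549555 , 0.036     ]))]
t 6.6 tcp [ 0.612  -0.2339  0.0443] xang 41.28 zax [-0.    -0.001 -1.   ] grip 0.0 F [-0.7  0.7 -0.6]
delta cm tool [ 0.01  0.1  -0.17]
```

View pics/scene4.png

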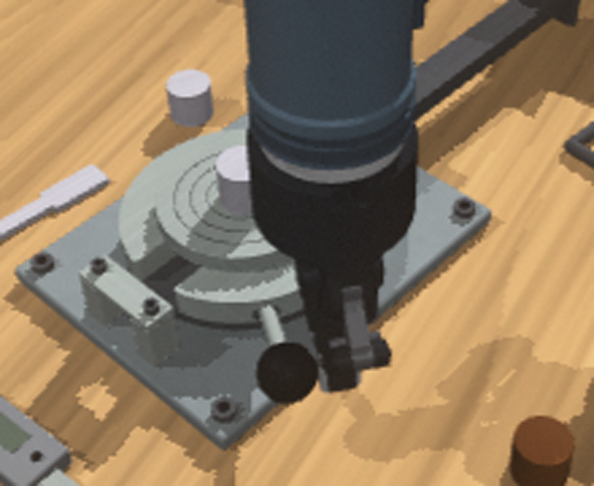

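View pics/side4.png

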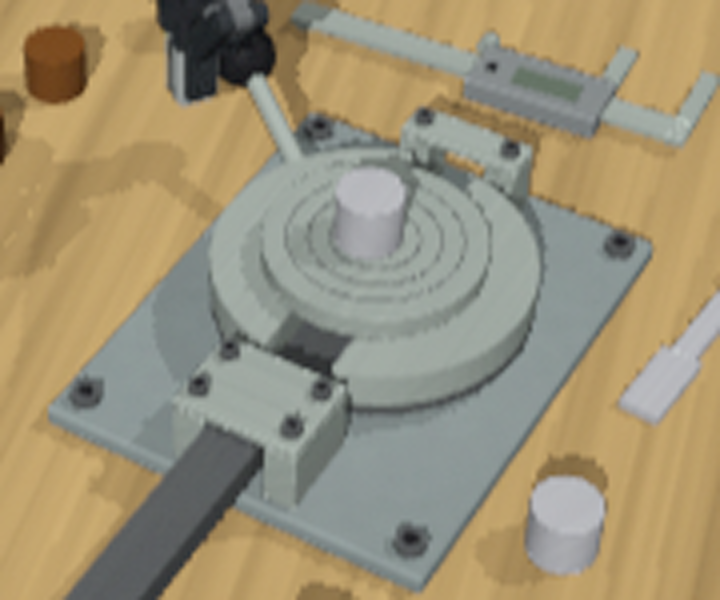

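{"name": "step_arm", "arguments": {"steps": [[0,0,0,0.8,0,0,0],[0,0,0,1.5,0,0,0],[0,0,0,1.5,0,-1,0],[0,0,0,0,0,-4,0],[0,0,0,0,0,-5,0],[0,0,0,0,0,-5,0],[0,0,-0.154,0,0,-2,0],[0,0,-0.154,0,0,0,0],[0,0,-0.154,0,0,0,0],[0,0,-0.154,0,0,0,0],[0,0,0,0,0,0,0]]}}

```text
time: 7.98
tcp_pos: [0.6417, -0.2071, 0.2152]
orientation: [2.465, 1.946, 0.002]
wrist_force: [0.4, 0.1, -0.5]
grip_width: -0.0001
```

Run:
```python
from h import *
to((.5854,.2098,.2))
```

```text
t 7.975 tcp [ 0.6417 -0.2071  0.2152] xang 76.58 zax [ 0.001  0.    -1.   ] grip -0.0001 F [ 0.4  0.1 -0.5]
delta cm tool [ 39.24 -15.16   1.53]
```

{"name": "step_arm", "arguments": {"steps": [[0,0,0,5,-1.9,0,0],[0,0,0,5,-1.9,0,0],[0,0,0,5,-1.9,0,0],[0,0,0,5,-1.9,0.5,0],[0,0,0,5,-1.9,0.5,0],[0,0,0,5,-1.9,0.5,0],[0,0,0,5,-1.9,0,0],[0,0,0,4.2,-1.9,0,0],[0,0,0,0,0,0,0],[0,0,0,0,0,0,0]]}}

```text
time: 9.22
tcp_pos: [0.584, 0.2085, 0.1996]
orientation: [2.465, 1.946, 0.0]
wrist_force: [1.0, -1.1, 0.5]
grip_width: 0.0
```

Run:
```python
from h import *
import cv2
to((.5854,.2098,.03))
for n in("scene","wrist","side"):
    cv2.imwrite(f"pics/{n}5.png",optics.snapshot(n))
    for p in("bar_plate","slot_mouth","lever_ball"):
        print(n,p,[(x['score'],x['xy'],ray(n,x['xy'],{'b':.042,'s':.036,'l':.06}[p[0]])) for x in nets.landmark_of(n,p)])
```

```text
t 9.225 tcp [0.584  0.2085 0.1996] xang 76.56 zax [ 0.001 -0.001 -1.   ] grip 0.0 F [ 1.  -1.1  0.5]
delta cm tool [ 0.17  0.09 16.96]
scene bar_plate [(0.7, [401.6, 174.3], array([0.56863276, 0.16344186, 0.042     ]))]
scene slot_mouth [(0.79, [319.1, 238.4], array([ 0.51299122, -0.07794367,  0.036     ]))]
scene lever_ball [(0.78, [307.0, 318.9], array([ 0.59437369, -0.25398451,  0.06      ]))]
wrist bar_plate [(0.75, [319.2, 275.8], array([0.57212243, 0.15932958, 0.042     ]))]
wrist slot_mouth []
wrist lever_ball []
side bar_plate [(0.78, [248.2, 371.9], array([0.57901726, 0.16057837, 0.042     ]))]
side slot_mouth [(0.77, [335.3, 273.0], array([ 0.51212472, -0.08032647,  0.036     ])), (0.6, [344.3, 357.1], array([0.44955669, 0.0871138 , 0.036     ]))]
side lever_ball [(0.65, [320.1, 190.7], array([ 0.59648063, -0.2635154 ,  0.06      ]))]
```

View pics/scene5.png

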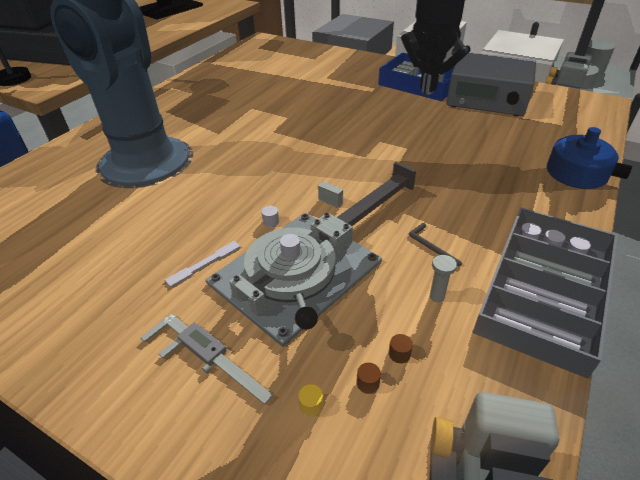

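View pics/wrist5.png

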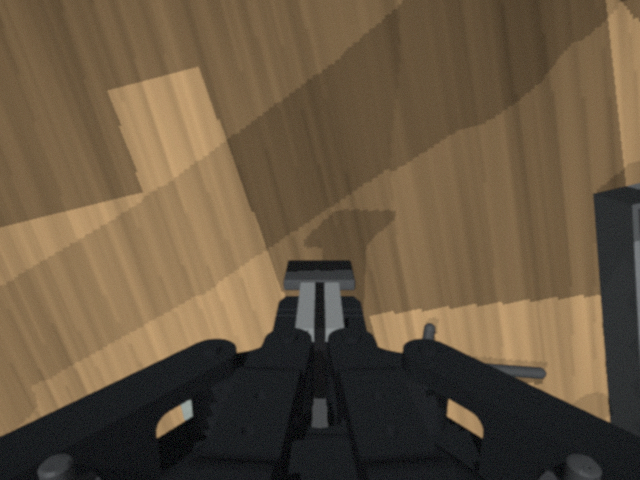

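View pics/side5.png

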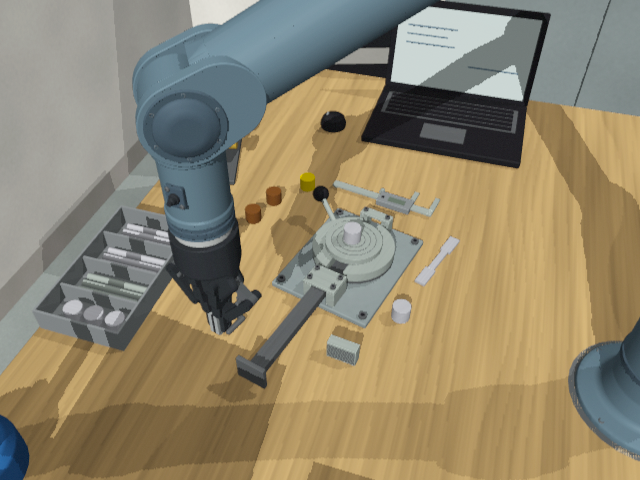

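{"name": "step_arm", "arguments": {"steps": [[0,0,0,0,0,4,0],[0,0,0,0,0,4,0],[0,0,0,0,0,4,0],[0,0,0,0,0,3,0],[0,0,0,0,0,1.9,0],[0,0,0,-0.8,0,0,0],[0,0,0,-0.8,0,0,0],[0,0,0,-0.5,0,0,0],[0,0,0,0,0,0,0]]}}

```text
time: 10.95
tcp_pos: [0.5798, 0.1869, 0.0314]
orientation: [2.466, 1.944, 0.002]
wrist_force: [-0.5, -0.9, -0.1]
grip_width: 0.0
```

Run:
```python
from h import *
import cv2
u=np.array([.2334,.9724]);M=np.array([.4995,-.148])
to((*(M+.139*u),.031))
im=optics.snapshot("side"); cv2.imwrite("pics/side6.png",cv2.resize(im[250:430,180:380],None,fx=3,fy=3,interpolation=cv2.INTER_CUBIC))
```

```text
t 10.95 tcp [0.5798 0.1869 0.0314] xang 76.51 zax [ 0.002 -0.    -1.   ] grip 0.0 F [-0.5 -0.9 -0.1]
delta cm tool [-2.053e+01  1.000e-02  3.000e-02]
```

View pics/side6.png

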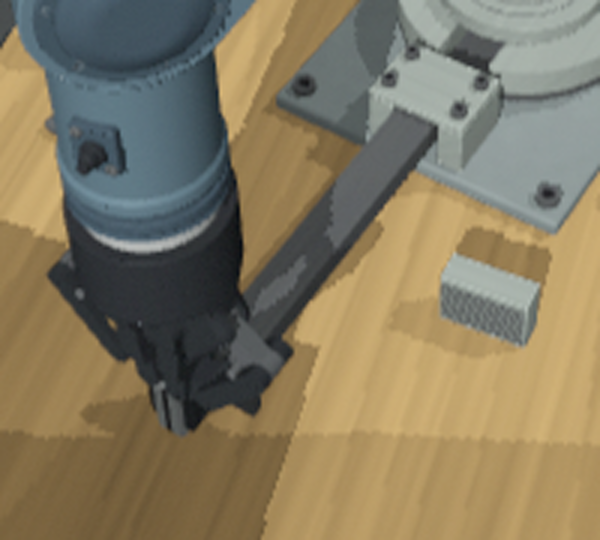

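{"name": "step_arm", "arguments": {"steps": [[0,0,0,-0.5,0,0,0],[0,0,0,-0.5,0,0,0],[0,0,0,-0.4,0,0,0],[0,0,0,-0.4,0,0,0],[0,0,0,-0.4,0,0,0],[0,0,0,-0.4,0,0,0],[0,0,0,-0.4,0,0,0],[0,0,0,-0.5,0,0,0],[0,0,0,-0.5,0,0,0],[0,0,0,-0.5,0,0,0],[0,0,0,0,0,0,0]]}}

```text
time: 12.38
tcp_pos: [0.5679, 0.1425, 0.0302]
orientation: [2.466, 1.945, -0.003]
wrist_force: [0.7, 0.9, 0.8]
grip_width: 0.0
```

Run:
```python
from h import *
import cv2
u=np.array([.2334,.9724]);M=np.array([.4995,-.148])
to((*(M+.139*u),.031))
im=optics.snapshot("side"); cv2.imwrite("pics/side7.png",cv2.resize(im[180:420,200:440],None,fx=2.4,fy=2.4,interpolation=cv2.INTER_CUBIC))
```

```text
t 12.375 tcp [0.5679 0.1425 0.0302] xang 76.54 zax [-0.001 -0.002 -1.   ] grip 0.0 F [0.7 0.9 0.8]
delta cm tool [-15.95   0.12  -0.04]
```

View pics/side7.png

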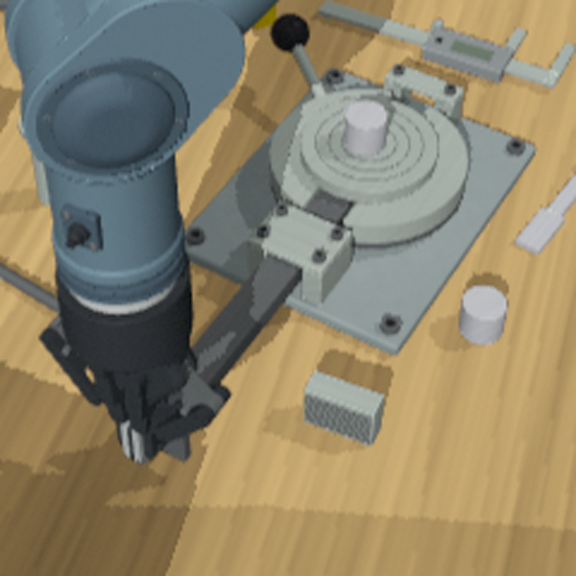

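{"name": "step_arm", "arguments": {"steps": [[0,0,0,-0.8,0.02,0,0],[0,0,0,-0.8,0.02,0,0],[0,0,0,-0.8,0.02,0,0],[0,0,0,-0.8,0.02,0,0],[0,0,0,-0.8,0.02,0,0],[0,0,0,-0.8,0,0,0],[0,0,0,-0.8,0,0,0],[0,0,0,-0.8,0,0,0],[0,0,0,-0.8,0,0,0],[0,0,0,-0.8,0,0,0]]}}

```text
time: 13.68
tcp_pos: [0.5506, 0.0654, 0.0302]
orientation: [-2.465, -1.947, 0.001]
wrist_force: [-2.3, 4.6, 1.1]
grip_width: -0.0003
```

Run:
```python
from h import *
import cv2
u=np.array([.2334,.9724]);M=np.array([.4995,-.148])
to((*(M+.139*u),.031))
im=optics.snapshot("side"); cv2.imwrite("pics/side8.png",cv2.resize(im[180:420,200:440],None,fx=2.4,fy=2.4,interpolation=cv2.INTER_CUBIC))
```

```text
t 13.675 tcp [0.5506 0.0654 0.0302] xang 76.59 zax [-0. -0. -1.] grip -0.0003 F [-2.3  4.6  1.1]
delta cm tool [-8.04  0.   -0.08]
```

View pics/side8.png

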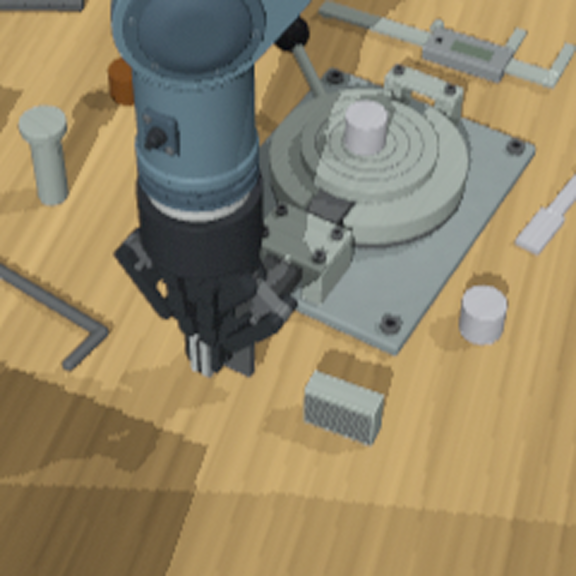

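{"name": "step_arm", "arguments": {"steps": [[0,0,0,-0.8,0,0,0],[0,0,0,-0.8,0,0,0],[0,0,0,-0.8,0,0,0],[0,0,0,-0.8,0,0,0],[0,0,0,-0.8,0,0,0],[0,0,0,-0.8,0,0,0],[0,0,0,-0.8,0,0,0],[0,0,0,-0.6,0,0,0],[0,0,0,-0.4,0,0,0],[0,0,0,0,0,0,0]]}}

```text
time: 14.98
tcp_pos: [0.5353, 0.0003, 0.0304]
orientation: [2.466, 1.945, -0.002]
wrist_force: [0.1, 1.0, -0.2]
grip_width: 0.0002
```

Run:
```python
from h import *
import cv2
u=np.array([.2334,.9724]);M=np.array([.4995,-.148])
to((*(M+.139*u),.031))
im=optics.snapshot("side"); cv2.imwrite("pics/side9.png",cv2.resize(im[180:380,230:450],None,fx=2.7,fy=2.7,interpolation=cv2.INTER_CUBIC))
im=optics.snapshot("scene"); cv2.imwrite("pics/scene9.png",cv2.resize(im[150:350,200:420],None,fx=2.7,fy=2.7,interpolation=cv2.INTER_CUBIC))
```

```text
t 14.975 tcp [5.353e-01 3.000e-04 3.040e-02] xang 76.55 zax [-0.001 -0.002 -1.   ] grip 0.0002 F [ 0.1  1.  -0.2]
delta cm tool [-1.36 -0.02 -0.06]
```

View pics/side9.png

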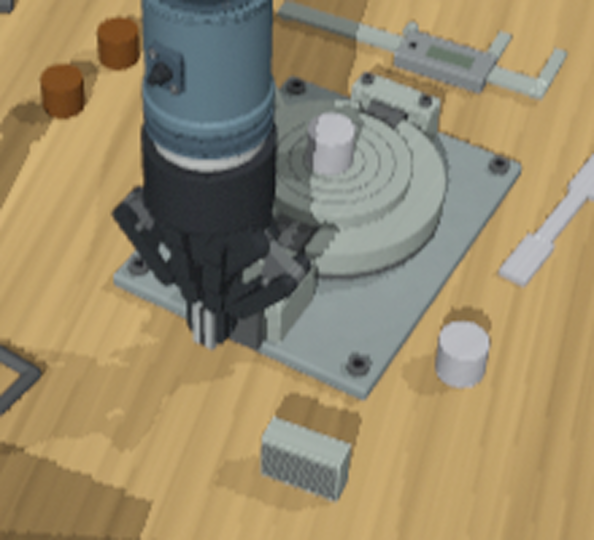

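View pics/scene9.png

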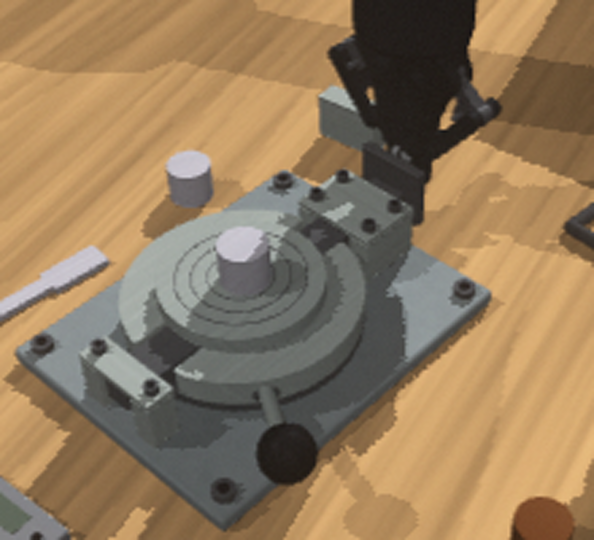

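{"name": "step_arm", "arguments": {"steps": [[0,0,0,-0.4,0,0,0],[0,0,0,-0.3,0,0,0],[0,0,0,-0.2,0,0,0],[0,0,0,0,0,0,0]]}}

```text
time: 15.58
tcp_pos: [0.5337, -0.0072, 0.0305]
orientation: [2.465, 1.947, 0.0]
wrist_force: [-0.0, 1.1, 1.2]
grip_width: 0.0004
```

{"name": "step_arm", "arguments": {"steps": [[0,0,0,-0.2,0,0,0],[0,0,0,-0.2,0,0,0],[0,0,0,0,0,0,0]]}}

```text
time: 15.95
tcp_pos: [0.5329, -0.0103, 0.0305]
orientation: [-2.465, -1.947, -0.002]
wrist_force: [0.6, 4.9, 2.0]
grip_width: -0.0001
```

{"name": "step_arm", "arguments": {"steps": [[0,0,0,-0.2,0,0,0],[0,0,0,-0.2,0,0,0],[0,0,0,0,0,0,0]]}}

```text
time: 16.32
tcp_pos: [0.5329, -0.0103, 0.0306]
orientation: [-2.461, -1.949, -0.009]
wrist_force: [3.2, 9.4, 0.0]
grip_width: 0.0003
```

{"name": "step_arm", "arguments": {"steps": [[0,0,0,-0.2,0,0,0],[0,0,0,-0.2,0,0,0],[0,0,0,0,0,0,0]]}}

```text
time: 16.7
tcp_pos: [0.5329, -0.0103, 0.0307]
orientation: [-2.457, -1.951, -0.016]
wrist_force: [3.5, 14.2, -3.2]
grip_width: -0.0002
```

Run:
```python
from h import *
import cv2
u=np.array([.2334,.9724]);M=np.array([.4995,-.148])
to((*(M+.139*u),.031))
im=optics.snapshot("scene"); cv2.imwrite("pics/scene10.png",cv2.resize(im[200:320,210:360],None,fx=4,fy=4,interpolation=cv2.INTER_CUBIC))
```

```text
t 16.7 tcp [ 0.5329 -0.0103  0.0307] xang 76.91 zax [ 0.006  0.01  -1.   ] grip -0.0002 F [ 3.5 14.2 -3.2]
delta cm tool [-0.27 -0.04 -0.03]
```

View pics/scene10.png

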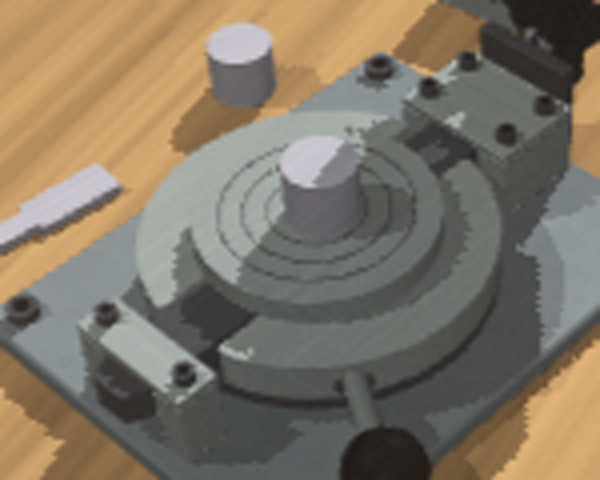

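{"name": "step_arm", "arguments": {"steps": [[0,0,0,0.5,0,0,0],[0,0,0,1,0,0,0],[0,0,0,2,0,0,0],[0,0,0,3,0,0,0],[0,0,0,2,0,-4,0],[0,0,0,3,0,-5,0],[0,0,0,4,0,-5,0],[0,0,0,4,0,0,0],[0,0,0,0,0,0,0],[0,0,0,0,0,0,0]]}}

```text
time: 18.0
tcp_pos: [0.5751, 0.1674, 0.1679]
orientation: [2.466, 1.944, -0.006]
wrist_force: [-0.7, -0.7, 0.6]
grip_width: -0.0001
```

Run:
```python
from h import *
import cv2
u=np.array([.2334,.9724]);M=np.array([.4995,-.148])
to((*M,.1))
for n,c in(("scene",(150,200)),("side",(170,230))):
    im=optics.snapshot(n); cv2.imwrite(f"pics/{n}11.png",cv2.resize(im[c[0]:c[0]+200,c[1]:c[1]+220],None,fx=2.7,fy=2.7,interpolation=cv2.INTER_CUBIC))
    for p,z in(("bar_plate",.042),("bar_nose",.0355),("lever_ball",.06),("specimen",.057)):
        print(n,p,[(x['score'],np.array(x['xy']).round(),ray(n,x['xy'],z).round(4)) for x in nets.landmark_of(n,p)][:4])
    print('exp plate',proj(n,(*(M+.129*u),.042)),'nose',proj(n,(*(M-.112*u),.0355)))
print('world exp plate',M+.129*u,'nose',M-.112*u)
```

```text
t 18.0 tcp [0.5751 0.1674 0.1679] xang 76.5 zax [-0.002 -0.003 -1.   ] grip -0.0001 F [-0.7 -0.7  0.6]
delta cm tool [-3.241e+01  2.000e-02  6.910e+00]
scene bar_plate [(0.83, array([339., 223.]), array([ 0.5278, -0.0301,  0.042 ]))]
scene bar_nose [(0.86, array([233., 301.]), array([ 0.4669, -0.2621,  0.0355])), (0.56, array([340., 224.]), array([ 0.5276, -0.026 ,  0.0355]))]
scene lever_ball [(0.64, array([306., 319.]), array([ 0.5928, -0.2552,  0.06  ])), (0.55, array([289., 250.]), array([ 0.4981, -0.1489,  0.06  ]))]
scene specimen [(0.82, array([398., 353.]), array([ 0.726 , -0.2433,  0.057 ])), (0.67, array([368., 383.]), array([ 0.7103, -0.3009,  0.057 ])), (0.65, array([288., 253.]), array([ 0.4986, -0.1528,  0.057 ])), (0.57, array([310., 405.]), array([ 0.6618, -0.3609,  0.057 ]))]
exp plate [342.21205528 220.61870824] nose [238.85724309 299.84267585]
side bar_plate [(0.74, array([320., 288.]), array([ 0.5261, -0.0325,  0.042 ]))]
side bar_nose [(0.98, array([378., 216.]), array([ 0.476 , -0.2515,  0.0355])), (0.51, array([352., 239.]), array([ 0.5062, -0.1751,  0.0355]))]
side lever_ball [(0.7, array([240., 321.]), array([0.6204, 0.0868, 0.06  ]))]
side specimen [(0.69, array([352., 240.]), array([ 0.502, -0.15 ,  0.057])), (0.65, array([308., 187.]), array([ 0.6234, -0.2713,  0.057 ])), (0.6, array([271., 201.]), array([ 0.6783, -0.2072,  0.057 ])), (0.5, array([254., 217.]), array([ 0.6928, -0.1553,  0.057 ]))]
exp plate [316.00527442 292.00761924] nose [379.55507537 214.50760033]
world exp plate [ 0.5296086 -0.0225604] nose [ 0.4733592 -0.2569088]
```

View pics/scene11.png

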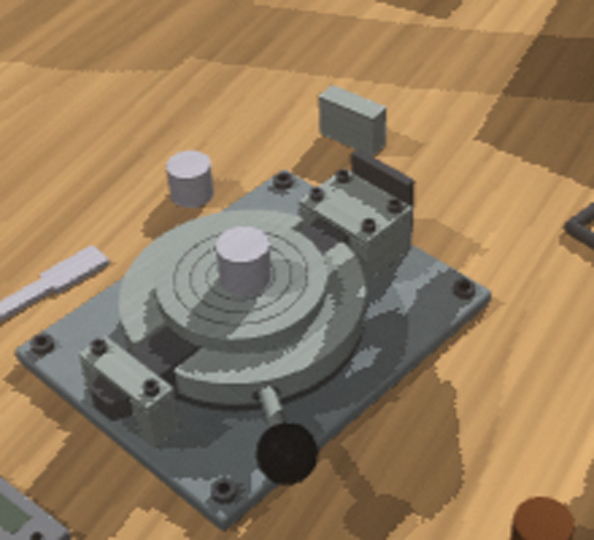

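View pics/side11.png

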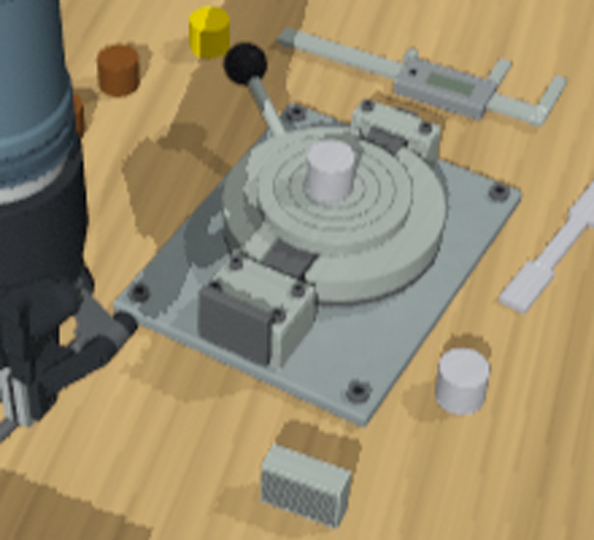

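The end plate is flush against the guide (scene crop 385,175; side crop 235,325). The nose is out beyond the keeper, and the specimen is upright in the middle of the platen. The arm is clear of everything, so I'm handing in.

```bash
python3 -c "
from station import robot
print(robot.close_job())"
```

```text
the job is handed in; nothing more can be done
None
```

The platen is locked and the job is handed in, at about 18 s of the 64 s allowed. I pushed the lever ball clockwise by about 24° with shut fingers until the slot lined up. Then I pushed the bar by its end plate through the flange and the keeper, up to its stop.

- **Bar home:** at the end the push force rose from 5 to 14 N with no further movement. The pictures show the plate flush against the guide and the nose out beyond the keeper.
- **Measured positions:** nose and plate estimates were within about 4–10 mm of the home positions, to either side. I took the stop and the flush plate as the firmer evidence.
- **Flange:** after the push to line it up, the ball measured within about 1–2° of lined up. After the bar went home, the scene camera still put it about 1° off. The side camera's last ball detection was false, landing far from the ball, so I ignored it.
- **Specimen:** it stands upright, within about 5 mm of the platen centre.
- **Other things:** the spare specimen, jaw insert, flat specimen and caliper look unmoved in the last pictures, as far as the crops show them. The clevis pin and most of the hex key were outside those last crops; the arm never went close to either.

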